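# Pack the bread-table caddy

### The arm

A 6-joint arm with a two-finger parallel gripper is mounted at the origin on the work surface. World frame = base frame: x ahead of the robot, y to its left, z up, the work surface at z = 0. Lengths are in mm, angles in rad, forces in N, time in s.
With the tool pointing down it reaches from about 275 to 750 mm from the base axis. Payload 10.2 kg.
Tool frame: the origin (TCP) lies at the very end of the fingers, on their centre line; the grasp point (between the pads) lies 19 mm behind it (ctrl.pinch_z is the distance from the TCP to the grasp point, in mm); y points along the fingers, z is the direction in which the jaws open and shut, and the axes are right-handed (so a half turn about y gives the same grasp; the last joint's range is limited). The gripper opens to 85 mm and grips with 20 to 120 N. Pads are 22 mm wide; open, the fingers measure 114 mm over their backs; the gripper's body (76 mm by 85 mm) begins 54 mm behind the grasp point. The pads swing forward as they close: fully open they stand 13 mm farther back than shut.
Start: joints at [0.994, 0.313, 1.498, -0, 1.331, -0.223], TCP at [181.907, 492.485, 231.294] pointing down, gripper open.
Joint ranges: [-2.94, 2.94], [-0.97, 2.17], [0.19, 2.56], [-1.23, 4.37], [0.02, 3.11], [-2.88, 2.88]. Speed limits (rad/s): [2.39, 2.39, 3.01, 3.14, 3.14, 3.14].

### API

Orientations are given as a unit quaternion [w, x, y, z].
In Python, from rig import sense, eyes, ctrl gives the robot as it stands. The module is installed in compiled form; this text tells all that it offers.
- The arm moves only by the shell command python3 -m handwheel 'ROWS' [FORCE]. ROWS is JSON, a list of rows, each an object of numbers: "grip": the finger opening in mm, from 0 to 85.4; "tx", "ty", "tz": the shift along the tool's x, y, z in mm; "wx", "wy", "wz": the turn, a rotation vector about the tool's x, y, z in rad. In form: [{"grip": .., "tx": .., "ty": .., "tz": .., "wx": .., "wy": .., "wz": ..}, ...]. A call has 1 to 10 rows; each row shifts and turns the commanded pose from where the row before left it, along the tool's axes as they then stand; what a row does not reach is not made up. A row lasts 1/12 s, in which the tool goes at most 41.7 mm and 7.16 degrees, less where a joint would pass 70% of its speed; a pose out of reach is approached as far as the arm can. A call is refused whole if a number of a shift passes 41.7 or a number of a turn 0.125, either way. A call with a gripper value outside its range is refused whole. The fingers move at their own pace and stop on an object; FORCE is the grip in N (left out, the last holds). Time passes only in rows, so rows that do not move let the fingers close. It gives the time, the measured TCP pose, the force and the opening at its end, in the units of the state.
- sense(): the state, without advancing time (a new reading comes with each control period).
- eyes.capture(name): name is "side" or "top" or "wrist"; returns a dict with "pixels" (420x560x3 uint8, red, green, blue), "mtx" (3x3 intrinsics, pixels), "R" (3x3) and "t" (3): a world point X has camera coordinates R X + t. Camera axes: x right, y down, z forward; pixel columns grow to the right and rows downward; lengths in mm; the calibration is good to about 2 mm. A picture is of the moment at which its call begins. There is no depth.
- ctrl.finish_job(): hands the job in, once; it reports no verdict.
The state is a dict: "time_s": time; "joints": joint angles; "dq": joint speeds; "tau": joint torques, N m; "eef_pos": TCP position; "ee_rot": TCP orientation; "force": force on the tool from outside, world axes, zero at the start; "wrist_torque": the same for the moment, N m; "grip_width": opening from 0.0 (shut) to 1.0 (fully open).
Only numpy, scipy, OpenCV 4.12 (cv2) and the standard library are available. Lean on these libraries where they do the work, as an engineer would, in place of code of your own. Each camera call takes 0.05 s, during which the arm holds its last target.

### The job

Pack the caddy for the bread table: stand each of the four lidded containers (the slim, middle and wide round pots and the oblong box) in the frame of the caddy whose opening matches its shape and size, standing flat on the caddy's floor, without tipping it over on the way. Leave the two open, empty containers standing where they are.

Things in the scene. Friction and masses are not known exactly. Their poses are not given: they have to be found in the camera images.
- slim_mid (a point): Centre (half-way up) of the slim round pot, 34 mm in diameter, 76 mm high. White ceramic body closed by a flat dark wooden lid of the same outline; a loose single piece, standing upright on the table, z up.
- middle_mid (a point): Centre (half-way up) of the middle round pot, 46 mm in diameter, 70 mm high. White ceramic body closed by a flat dark wooden lid of the same outline; a loose single piece, standing upright on the table, z up.
- wide_mid (a point): Centre (half-way up) of the wide round pot, 58 mm in diameter, 64 mm high. White ceramic body closed by a flat dark wooden lid of the same outline; a loose single piece, standing upright on the table, z up.
- oblong_mid (a point): Centre (half-way up) of the oblong box, 36 mm along its x, 62 mm along its y, 64 mm high. White ceramic body closed by a flat dark wooden lid of the same outline; a loose single piece, standing upright on the table, z up.
- frame_slim: Fixed plywood frame, 87 x 87 mm, 12 mm thick, with a round opening 52 mm in diameter (the smallest). Origin: centre of the opening, on the floor below it where the container will stand, 6 mm above the table; z up. The four frames lie in a row along y, 88 mm apart, in varying order, in a dark wooden caddy 100 x 368 mm (422 with its low handles), rim 16 mm above the table.
- frame_middle: Fixed plywood frame, 87 x 87 mm, 12 mm thick, with a round opening 64 mm in diameter. Origin: centre of the opening, on the floor below it where the container will stand, 6 mm above the table; z up. In the same caddy row as the others, rims 18 mm above the table.
- frame_wide: Fixed plywood frame, 87 x 87 mm, 12 mm thick, with a round opening 76 mm in diameter (the largest). Origin: centre of the opening, on the floor below it where the container will stand, 6 mm above the table; z up. In the same caddy row as the others, rims 18 mm above the table.
- frame_oblong: Fixed plywood frame, 87 x 87 mm, 12 mm thick, with a rectangular opening, 54 mm along its x and 78 mm along its y (its long side runs along the row). Origin: centre of the opening, on the floor below it where the container will stand, 6 mm above the table; z up. In the same caddy row as the others, rims 18 mm above the table.
- open_round_mid (a point): Centre (half-way up) of the open, empty round pot: white ceramic, no lid, 58 mm in diameter, 64 mm high, wall 4 mm; loose, upright. Stays where it is.
- open_oblong_mid (a point): Centre (half-way up) of the open, empty oblong box: white ceramic, no lid, 36 mm along x, 62 mm along y, 64 mm high, wall 4 mm; loose, upright. Stays where it is.
Not all that is in view belongs to the job. Leave any blue look-alike of the part that bears slim_mid alone. What is shaped like the part that bears oblong_mid but green is not meant.

How it is judged:
By the outcome, as a careful person would: the job done as asked, in the order asked, and still so for the second after the job is handed in, with the robot touching nothing.
It also fails if it takes over 112 s, if anything falls off the work surface, if the arm or the gripper's body presses on something with over 40 N, if the wrist force passes 120 N, or if a joint passes its speed limit or range.

## Working session

There is one attempt and no reset: what is moved stays moved. The work goes in short steps, Python scripts to look and compute and a shell command to move; the robot and the scene stay as the last step left them, time stands still between calls to the robot, and variables do not carry over. Pictures are saved under pics/ and viewed, and the job is handed in when it is done.

```bash
mkdir -p pics; cat > h.py <<'E'
import numpy as np,cv2
from rig import sense,eyes,ctrl
def cap(n,f=None):
    c=eyes.capture(n); 
    if f: cv2.imwrite('pics/'+f,c['pixels'][:,:,::-1])
    return c
def ray(c,uv,z):
    K=np.array(c['mtx']);R=np.array(c['R']);t=np.array(c['t'])
    d=R.T@np.linalg.inv(K)@np.array([uv[0],uv[1],1.]);o=-R.T@t
    return o+d*(z-o[2])/d[2]
def proj(c,X):
    p=np.array(c['mtx'])@(np.array(c['R'])@np.array(X,float)+np.array(c['t']));return p[:2]/p[2]
E
python3 - <<'E'
from h import *
for n in ['top','side','wrist']:
    c=cap(n,n+'0.png'); print(n,np.round(-np.array(c['R']).T@c['t']))
s=sense();print(s['time_s'],s['eef_pos'],s['ee_rot'],s['grip_width'],s['force'])
E
```

```text
top [ 460.  -14. 1299.]
side [ 107. -916.  832.]
wrist [113. 520. 374.]
0.15 [181.81734428 492.31781255 230.88673548] [-0.6957574   0.69638447 -0.12456303  0.12431557] 0.9989553072817464 [ 0.10661329 -0.08023844  0.08780492]
```

View pics/top0.png

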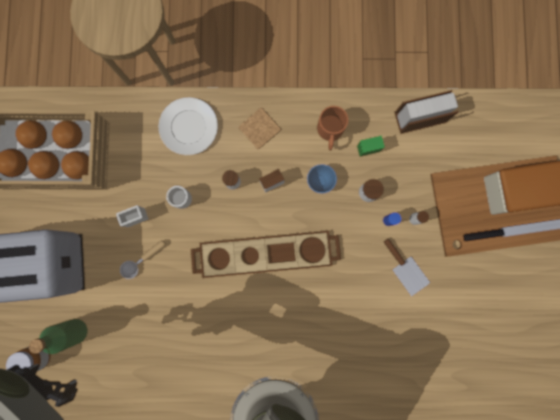

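View pics/side0.png

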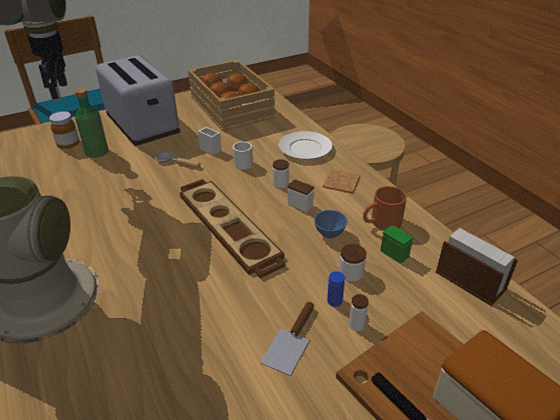

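View pics/wrist0.png

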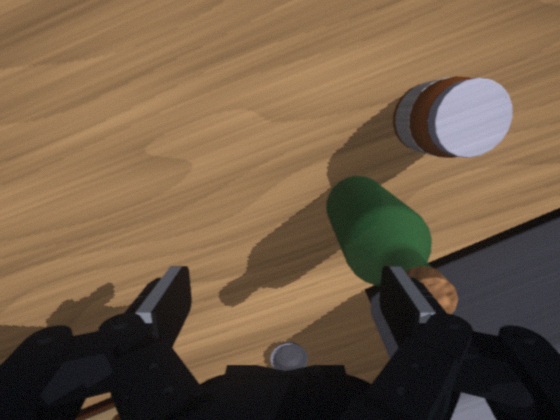

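```bash
python3 - <<'E'
from h import *
c=cap('top');p=c['pixels'][:,:,::-1]
a=cv2.resize(p[130:285,190:345],None,fx=5,fy=5,interpolation=cv2.INTER_CUBIC)[:, :]
a=cv2.resize(p[130:280,100:300],None,fx=4,fy=4,interpolation=cv2.INTER_CUBIC);cv2.imwrite('pics/ta.png',a)
b=cv2.resize(p[130:280,280:480],None,fx=4,fy=4,interpolation=cv2.INTER_CUBIC);cv2.imwrite('pics/tb.png',b)
print(np.array(c['mtx']),np.round(c['R'],3))
hsv=cv2.cvtColor(p,cv2.COLOR_BGR2HSV)
for uv in [(232,178),(271,180),(372,189),(423,216),(219,259),(250,256),(282,253),(312,249),(240,240),(300,200),(385,245)]:
    print(uv,p[uv[1],uv[0]],hsv[uv[1],uv[0]])
E
```

```text
[[454.66787534   0.         276.7289696 ]
 [  0.         454.66787534 208.63598275]
 [  0.           0.           1.        ]] [[ 0.007 -1.    -0.007]
 [-0.995 -0.006 -0.098]
 [ 0.097  0.008 -0.995]]
(232, 178) [44 62 88] [ 12 127  88]
(271, 180) [45 65 94] [ 12 133  94]
(372, 189) [42 60 87] [ 12 132  87]
(423, 216) [39 58 86] [ 12 139  86]
(219, 259) [45 66 95] [ 13 134  95]
(250, 256) [46 66 95] [ 12 132  95]
(282, 253) [45 66 95] [ 13 134  95]
(312, 249) [44 64 93] [ 12 134  93]
(240, 240) [ 71  97 122] [ 15 107 122]
(300, 200) [ 97 132 156] [ 18  96 156]
(385, 245) [ 77 106 130] [ 16 104 130]
```

View pics/ta.png

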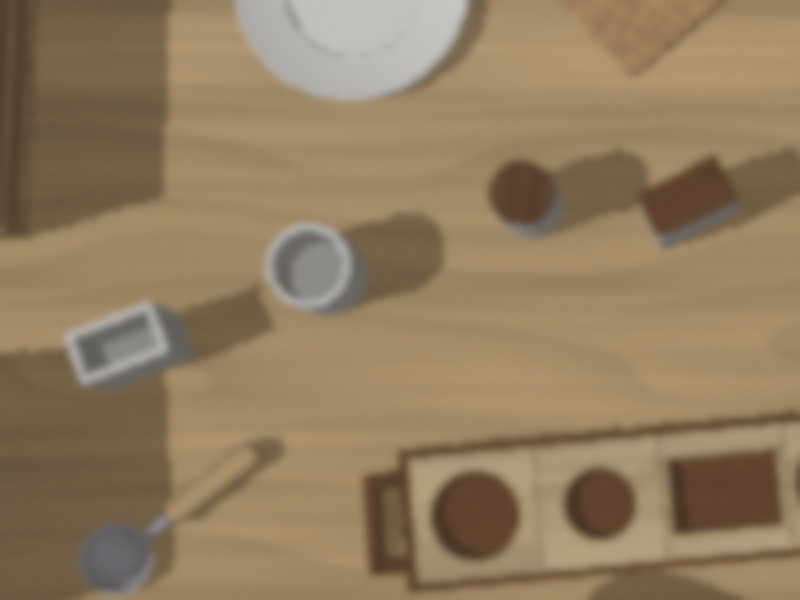

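View pics/tb.png

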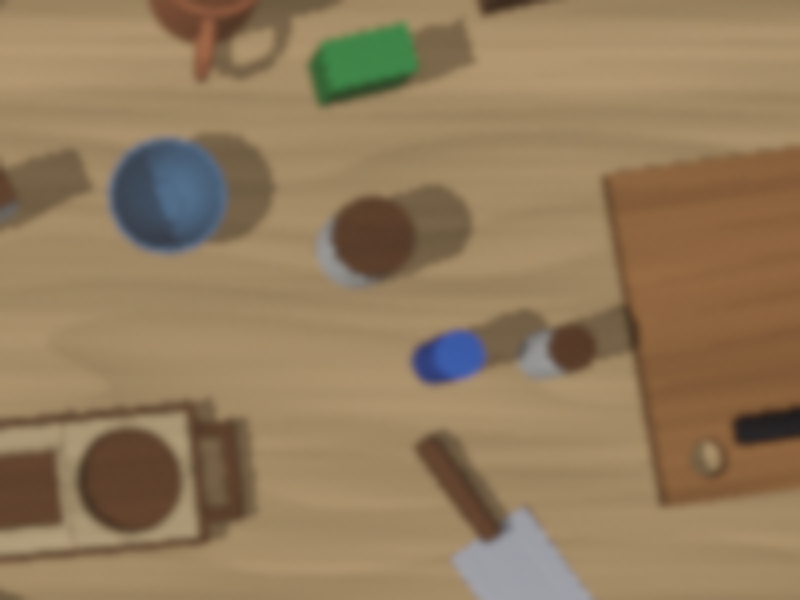

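```bash
cat > loc.py <<'E'
from h import *
def blobs(c):
    p=c['pixels'][:,:,::-1]
    up=cv2.resize(p,None,fx=4,fy=4,interpolation=cv2.INTER_CUBIC)
    h=cv2.cvtColor(up,cv2.COLOR_BGR2HSV)
    m=((h[...,2]<108)&(h[...,1]>112)&(h[...,0]<16)).astype(np.uint8)
    m=cv2.morphologyEx(m,cv2.MORPH_OPEN,np.ones((7,7)))
    return m
def at(m,uv):
    n,l,st,ce=cv2.connectedComponentsWithStats(m)
    i=l[int(uv[1]*4+2),int(uv[0]*4+2)]
    if i==0: return None
    q,_=cv2.findContours((l==i).astype(np.uint8),cv2.RETR_EXTERNAL,cv2.CHAIN_APPROX_NONE)
    q=max(q,key=cv2.contourArea)
    return (q[:,0,:].astype(float)-1.5)/4
E
python3 - <<'E'
from loc import *
c=cap('top');m=blobs(c)
for n,uv,z in [('middle',(232,178),70),('oblong',(271,180),64),('wide',(372,189),64),('slim',(423,216),76),('f_middle',(219,259),18),('f_slim',(250,256),18),('f_obl',(282,253),18),('f_wide',(312,249),18)]:
    q=at(m,uv)
    if q is None: print(n,None);continue
    w=np.array([ray(c,a,z)[:2] for a in q],np.float32)
    r=cv2.minAreaRect(w);(e,ax,an)=cv2.fitEllipse(w)
    print(n,'rect',np.round(r[0],1),np.round(r[1],1),round(r[2],1),'ell',np.round(e,1),np.round(ax,1))
    if n in('oblong','f_obl'):print(np.round(cv2.boxPoints(r),1))
E
```

```text
middle rect [665.8 124.5] [37.4 38.4] 0.3 ell [665.7 124.4] [37.9 39.1]
oblong rect [664.6  11.1] [31.7 62. ] 25.3 ell [664.5  10.9] [33.5 71.4]
[[637.1  32.3]
 [663.5 -23.7]
 [692.2 -10.2]
 [665.7  45.8]]
wide rect [ 638.3 -268.8] [51.2 50.4] 89.3 ell [ 638.3 -269.1] [51.2 53. ]
slim rect [ 561.9 -399.2] [29.  28.3] 0.4 ell [ 562.2 -399.1] [27.9 29.2]
f_middle rect [444.6 157.6] [55.7 54.1] 0.4 ell [444.4 158. ] [54.1 56.3]
f_slim rect [453.9  70.8] [43.9 42.8] 0.4 ell [453.5  70.8] [42.9 43.9]
f_obl rect [462.  -16.7] [48.1 71. ] 6.1 ell [462.1 -16.8] [54.1 83.8]
[[434.3  16. ]
 [441.9 -54.6]
 [489.7 -49.5]
 [482.2  21.1]]
f_wide rect [ 470.9 -103.7] [68.5 66.6] 0.1 ell [ 471.  -103.7] [67.2 68.5]
```

```bash
cat > go.py <<'E'
import sys
from h import *
from scipy.spatial.transform import Rotation as Ro
def axes():
    s=sense();w,x,y,z=s['ee_rot'];return s,Ro.from_quat([x,y,z,w]).as_matrix()
if __name__=='__main__':
    # go.py x y z [jawdeg] : remaining shift in tool axes AFTER turning about y
    s,M=axes()
    T=np.array([float(a) for a in sys.argv[1:4]])
    print('t',round(s['time_s'],2),'pos',np.round(s['eef_pos'],1),'grip',round(s['grip_width']*85.4,1),'F',np.round(s['force'],1))
    jz=M[:,2];cur=np.degrees(np.arctan2(jz[1],jz[0]))
    w=0
    if len(sys.argv)>4:
        d=(float(sys.argv[4])-cur+90)%180-90
        w=-np.radians(d)   # tool y points down
    M2=M@Ro.from_rotvec([0,w,0]).as_matrix()
    print('jaw',round(cur,1),'ydown',np.round(M[:,1],3),'wy',round(w,3),'q6',round(s['joints'][5],2),'shift after turn',np.round(M2.T@(T-s['eef_pos']),1),'before',np.round(M.T@(T-s['eef_pos']),1))
E
python3 go.py 562 -399 230 90
python3 go.py 562 -399 230 0
python3 - <<'E'
from loc import *
c=cap('side','s.png');p=c['pixels'][:,:,::-1]
cv2.imwrite('pics/sc.png',cv2.resize(p[120:340,190:410],None,fx=2.7,fy=2.7,interpolation=cv2.INTER_CUBIC))
for n,X in [('slim',(562,-399,76)),('mid',(666,124,70)),('wide',(638,-269,64)),('obl',(665,11,64))]: print(n,proj(c,X))
c=cap('top');
for n,u,z in [('blue',(397,218),76),('green',(372,144),64),('board corner',(436,180),18)]: print(n,ray(c,u,z))
E
```

```text
t 0.25 pos [181.8 492.4 231. ] grip 85.2 F [0.1 0.5 0.3]
jaw 69.7 ydown [-0. -0. -1.] wy -0.354 q6 -0.22 shift after turn [ 380.2    1.3 -891.4] before [ 665.5    1.3 -704.5]
t 0.25 pos [181.8 492.4 231. ] grip 85.2 F [0.1 0.5 0.3]
jaw 69.7 ydown [-0. -0. -1.] wy 1.217 q6 -0.22 shift after turn [891.4   1.3 380.2] before [ 665.5    1.3 -704.5]
slim [360.44114264 299.21682679]
mid [280.69040679 162.52470078]
wide [353.5524876  251.62953786]
obl [300.74241922 184.82978781]
blue [ 556.70889262 -328.33754724   76.        ]
green [ 762.28049204 -266.32150741   64.        ]
board corner [ 670.25864813 -455.83630692   18.        ]
```

View pics/sc.png

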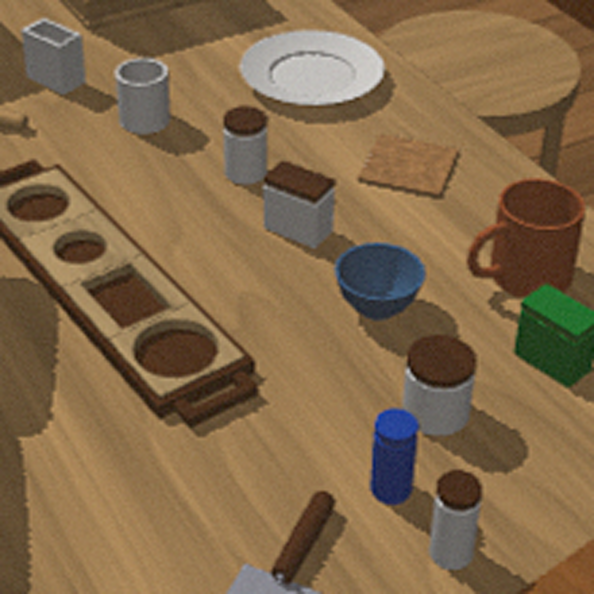

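```bash
python3 -m handwheel '[{"wy":0.12,"tx":28,"tz":-28},{"wy":0.12,"tx":31,"tz":-25},{"wy":0.12,"tx":34,"tz":-21},{"wy":0.12,"tx":36,"tz":-16},{"wy":0.12,"tx":38,"tz":-10},{"wy":0.12,"tx":39,"tz":-5},{"wy":0.12,"tx":39,"tz":1},{"wy":0.12,"tx":39,"tz":5},{"wy":0.12,"tx":38,"tz":10},{"wy":0.12,"tx":37,"tz":14}]' 40; python3 go.py 562 -399 130 0
```

```text
t 0.35 pos [181.9 492.4 231.2] grip 85.3 F [-0.8  0.7  0.4]
jaw 69.7 ydown [-0. -0. -1.] wy 1.217 q6 -0.22 shift after turn [891.4 101.3 380.2] before [ 665.4  101.3 -704.5]invalid input
```

```bash
python3 -m handwheel '[{"grip":85,"tx":28,"ty":0,"tz":-28,"wx":0,"wy":0.12,"wz":0},{"grip":85,"tx":31,"ty":0,"tz":-25,"wx":0,"wy":0.12,"wz":0},{"grip":85,"tx":34,"ty":0,"tz":-21,"wx":0,"wy":0.12,"wz":0},{"grip":85,"tx":36,"ty":0,"tz":-16,"wx":0,"wy":0.12,"wz":0},{"grip":85,"tx":38,"ty":0,"tz":-10,"wx":0,"wy":0.12,"wz":0},{"grip":85,"tx":39,"ty":0,"tz":-5,"wx":0,"wy":0.12,"wz":0},{"grip":85,"tx":39,"ty":0,"tz":1,"wx":0,"wy":0.12,"wz":0},{"grip":85,"tx":39,"ty":0,"tz":5,"wx":0,"wy":0.12,"wz":0},{"grip":85,"tx":38,"ty":0,"tz":10,"wx":0,"wy":0.12,"wz":0},{"grip":85,"tx":37,"ty":0,"tz":14,"wx":0,"wy":0.12,"wz":0}]' 40; python3 go.py 562 -399 130 0
```

```text
time_s: 1.18
eef_pos: [361.7, 139.5, 231.6]
ee_rot: [0.503, -0.503, 0.497, -0.497]
force: [1.9, 0.8, -0.2]
grip_width: 0.998
t 1.18 pos [361.7 139.5 231.6] grip 85.2 F [ 1.9  0.8 -0.2]
jaw 0.6 ydown [ 0.001  0.    -1.   ] wy 0.011 q6 0.05 shift after turn [538.5 101.7 200.2] before [540.7 101.7 194.2]
```

```bash
python3 -m handwheel '[{"grip":85,"tx":38,"ty":0,"tz":14,"wx":0,"wy":0,"wz":0},{"grip":85,"tx":38,"ty":0,"tz":14,"wx":0,"wy":0,"wz":0},{"grip":85,"tx":38,"ty":0,"tz":14,"wx":0,"wy":0,"wz":0},{"grip":85,"tx":38,"ty":0,"tz":14,"wx":0,"wy":0,"wz":0},{"grip":85,"tx":38,"ty":0,"tz":14,"wx":0,"wy":0,"wz":0},{"grip":85,"tx":38,"ty":0,"tz":14,"wx":0,"wy":0,"wz":0},{"grip":85,"tx":38,"ty":0,"tz":14,"wx":0,"wy":0,"wz":0},{"grip":85,"tx":38,"ty":0,"tz":14,"wx":0,"wy":0,"wz":0},{"grip":85,"tx":38,"ty":0,"tz":14,"wx":0,"wy":0,"wz":0},{"grip":85,"tx":38,"ty":0,"tz":14,"wx":0,"wy":0,"wz":0}]'; python3 go.py 562 -399 130 0
```

```text
time_s: 2.02
eef_pos: [507.9, -238.3, 231.2]
ee_rot: [0.504, -0.504, 0.496, -0.496]
force: [0.8, 0.3, -0.1]
grip_width: 0.994
t 2.02 pos [ 507.9 -238.3  231.2] grip 84.9 F [ 0.8  0.3 -0.1]
jaw 1.0 ydown [-0.  0. -1.] wy 0.017 q6 -0.66 shift after turn [160.7 101.2  54.1] before [161.6 101.2  51.4]
```

Hover over it and use the wrist camera as a check.

```bash
python3 -m handwheel '[{"grip":85,"tx":38,"ty":10,"tz":12,"wx":0,"wy":0,"wz":0},{"grip":85,"tx":38,"ty":10,"tz":12,"wx":0,"wy":0,"wz":0},{"grip":85,"tx":38,"ty":10,"tz":12,"wx":0,"wy":0,"wz":0},{"grip":85,"tx":30,"ty":10,"tz":10,"wx":0,"wy":0.015,"wz":0},{"grip":85,"tx":15,"ty":10,"tz":5,"wx":0,"wy":0,"wz":0},{"grip":85,"tx":0,"ty":10,"tz":0,"wx":0,"wy":0,"wz":0},{"grip":85,"tx":0,"ty":0,"tz":0,"wx":0,"wy":0,"wz":0}]'; python3 go.py 562 -399 45 0; python3 - <<'E'
from h import *
c=cap('wrist','w1.png')
for z in(0,76):print(proj(c,(562,-399,z)))
E
```

```text
time_s: 2.6
eef_pos: [560.3, -394.2, 168.2]
ee_rot: [0.5, -0.5, 0.501, -0.498]
force: [-0.3, 0.9, -0.7]
grip_width: 0.997
t 2.6 pos [ 560.3 -394.2  168.2] grip 85.1 F [-0.3  0.9 -0.7]
jaw 0.1 ydown [-0.003  0.003 -1.   ] wy 0.001 q6 -0.79 shift after turn [  5.2 123.1   2.1] before [  5.2 123.1   2.1]
[287.3801338 197.4928074]
[287.76539592 221.94365062]
```

View pics/w1.png

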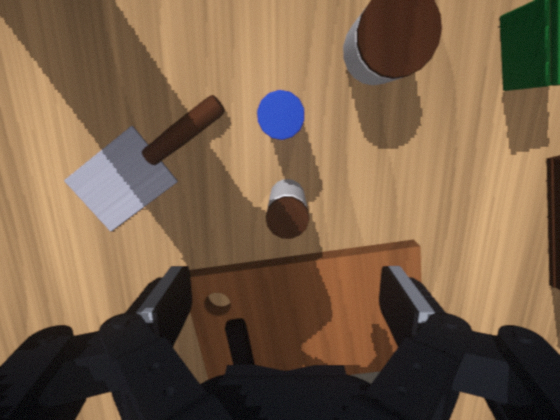

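```bash
python3 - <<'E'
from loc import *
c=cap('wrist');q=at(blobs(c),(287,217))
w=np.array([ray(c,a,76)[:2] for a in q],np.float32);print(cv2.minEnclosingCircle(w),cv2.minAreaRect(w))
E
python3 go.py 562 -398 45 0
```

```text
((561.5573120117188, -396.75555419921875), 17.663911819458008) ((561.4801025390625, -396.80743408203125), (34.06132507324219, 34.062339782714844), 44.540924072265625)
t 2.7 pos [ 561.1 -393.5  171.5] grip 85.0 F [-0.2  0.3 -0.6]
jaw 0.2 ydown [-0.     0.001 -1.   ] wy 0.003 q6 -0.78 shift after turn [  4.5 126.5   1. ] before [  4.5 126.5   1. ]
```

```bash
python3 -m handwheel '[{"grip":85,"tx":3,"ty":25,"tz":0.5,"wx":0,"wy":0,"wz":0},{"grip":85,"tx":0.5,"ty":30,"tz":0,"wx":0,"wy":0,"wz":0},{"grip":85,"tx":0,"ty":30,"tz":0,"wx":0,"wy":0,"wz":0},{"grip":85,"tx":0,"ty":25,"tz":0,"wx":0,"wy":0,"wz":0},{"grip":85,"tx":0,"ty":15,"tz":0,"wx":0,"wy":0,"wz":0},{"grip":85,"tx":0,"ty":0,"tz":0,"wx":0,"wy":0,"wz":0},{"grip":85,"tx":0,"ty":0,"tz":0,"wx":0,"wy":0,"wz":0}]'; python3 go.py 561.5 -397.3 45 0
```

```text
time_s: 3.28
eef_pos: [562.0, -397.4, 47.6]
ee_rot: [0.501, -0.501, 0.499, -0.5]
force: [-0.5, -0.1, 1.0]
grip_width: 0.995
t 3.28 pos [ 562.  -397.4   47.6] grip 85.0 F [-0.5 -0.1  1. ]
jaw 0.2 ydown [ 0.001 -0.001 -1.   ] wy 0.003 q6 -0.79 shift after turn [-0.1  2.6 -0.5] before [-0.1  2.6 -0.5]
```

Good. Close.

```bash
python3 -m handwheel '[{"grip":25,"tx":0,"ty":0,"tz":0,"wx":0,"wy":0,"wz":0},{"grip":25,"tx":0,"ty":0,"tz":0,"wx":0,"wy":0,"wz":0},{"grip":25,"tx":0,"ty":0,"tz":0,"wx":0,"wy":0,"wz":0},{"grip":25,"tx":0,"ty":0,"tz":0,"wx":0,"wy":0,"wz":0},{"grip":25,"tx":0,"ty":0,"tz":0,"wx":0,"wy":0,"wz":0},{"grip":25,"tx":0,"ty":0,"tz":0,"wx":0,"wy":0,"wz":0},{"grip":25,"tx":0,"ty":0,"tz":0,"wx":0,"wy":0,"wz":0},{"grip":25,"tx":0,"ty":0,"tz":0,"wx":0,"wy":0,"wz":0}]' 40; python3 go.py 561.5 -397.3 45 0
```

```text
time_s: 3.95
eef_pos: [561.8, -398.2, 47.3]
ee_rot: [-0.5, 0.501, -0.499, 0.5]
force: [-1.5, 1.7, 6.3]
grip_width: 0.378
t 3.95 pos [ 561.8 -398.2   47.3] grip 32.3 F [-1.5  1.7  6.3]
jaw 0.1 ydown [ 0.001 -0.001 -1.   ] wy 0.002 q6 -0.79 shift after turn [-0.9  2.3 -0.3] before [-0.9  2.3 -0.3]
```

```bash
python3 -m handwheel '[{"grip":25,"tx":0,"ty":-15,"tz":0,"wx":0,"wy":0,"wz":0},{"grip":25,"tx":0,"ty":-25,"tz":0,"wx":0,"wy":0,"wz":0},{"grip":25,"tx":0,"ty":-30,"tz":0,"wx":0,"wy":0,"wz":0},{"grip":25,"tx":0,"ty":-30,"tz":0,"wx":0,"wy":0,"wz":0},{"grip":25,"tx":-12,"ty":-20,"tz":-3,"wx":0,"wy":0,"wz":0},{"grip":25,"tx":-25,"ty":0,"tz":-6,"wx":0,"wy":0,"wz":0},{"grip":25,"tx":-34,"ty":0,"tz":-8,"wx":0,"wy":0,"wz":0},{"grip":25,"tx":-38,"ty":0,"tz":-9,"wx":0,"wy":0,"wz":0},{"grip":25,"tx":-38,"ty":0,"tz":-9,"wx":0,"wy":0,"wz":0},{"grip":25,"tx":-38,"ty":0,"tz":-9,"wx":0,"wy":0,"wz":0}]'; python3 go.py 453.9 70.8 120 0
```

```text
time_s: 4.78
eef_pos: [516.3, -211.3, 166.0]
ee_rot: [0.5, -0.5, 0.5, -0.499]
force: [1.1, -0.3, -1.1]
grip_width: 0.386
t 4.78 pos [ 516.3 -211.3  166. ] grip 33.0 F [ 1.1 -0.3 -1.1]
jaw 0.1 ydown [-0.  0. -1.] wy 0.002 q6 -0.6 shift after turn [-282.1   46.1  -62.4] before [-282.2   46.1  -61.9]
```

```bash
python3 -m handwheel '[{"grip":25,"tx":-38,"ty":0,"tz":-9,"wx":0,"wy":0,"wz":0},{"grip":25,"tx":-38,"ty":0,"tz":-9,"wx":0,"wy":0,"wz":0},{"grip":25,"tx":-38,"ty":0,"tz":-9,"wx":0,"wy":0,"wz":0},{"grip":25,"tx":-38,"ty":0,"tz":-9,"wx":0,"wy":0,"wz":0},{"grip":25,"tx":-38,"ty":0,"tz":-9,"wx":0,"wy":0,"wz":0},{"grip":25,"tx":-30,"ty":0,"tz":-6,"wx":0,"wy":0,"wz":0},{"grip":25,"tx":-18,"ty":0,"tz":-2,"wx":0,"wy":0,"wz":0},{"grip":25,"tx":-8,"ty":0,"tz":-1,"wx":0,"wy":0,"wz":0},{"grip":25,"tx":0,"ty":0,"tz":0,"wx":0,"wy":0,"wz":0},{"grip":25,"tx":0,"ty":0,"tz":0,"wx":0,"wy":0,"wz":0}]'; python3 go.py 453.9 70.8 53.5 0;python3 - <<'E'
from h import *
c=cap('wrist','w2.png')
print(proj(c,(453.9,70.8,18)))
E
```

```text
time_s: 5.62
eef_pos: [463.0, 32.3, 166.3]
ee_rot: [-0.501, 0.501, -0.499, 0.5]
force: [1.0, 0.0, -1.1]
grip_width: 0.383
t 5.62 pos [463.   32.3 166.3] grip 32.7 F [ 1.   0.  -1.1]
jaw 0.1 ydown [ 0. -0. -1.] wy 0.002 q6 -0.19 shift after turn [-38.5 112.8  -9.1] before [-38.6 112.8  -9. ]
[275.1026244  155.52174928]
```

View pics/w2.png

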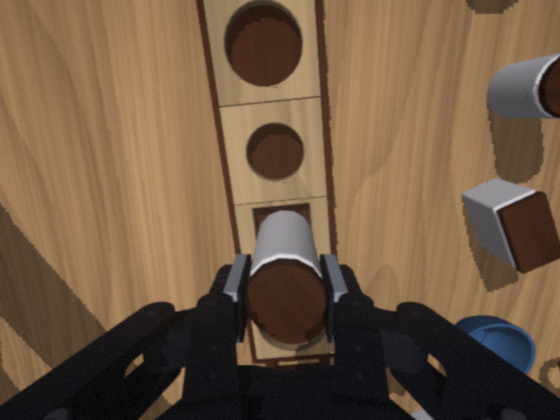

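```bash
python3 - <<'E'
from loc import *
c=cap('wrist');m=blobs(c)
for uv in[(275,151),(262,45)]:
    q=at(m,uv)
    w=np.array([ray(c,a,18)[:2] for a in q],np.float32);print(cv2.minEnclosingCircle(w),cv2.minAreaRect(w))
E
python3 go.py 453.9 71 54 0
```

```text
((453.812744140625, 74.07528686523438), 25.1157169342041) ((454.06298828125, 74.19615173339844), (48.89567184448242, 49.585269927978516), 88.16081237792969)
((445.16668701171875, 159.14901733398438), 30.882896423339844) ((445.3092956542969, 159.24026489257812), (61.24538803100586, 59.66171646118164), 0.09737082570791245)
t 5.72 pos [463.   31.7 166.2] grip 32.8 F [-0.3  0.  -1.1]
jaw 0.0 ydown [-0. -0. -1.] wy 0.001 q6 -0.19 shift after turn [-39.3 112.2  -9.1] before [-39.3 112.2  -9.1]
```

```bash
python3 -m handwheel '[{"grip":25,"tx":-15,"ty":0,"tz":-3,"wx":0,"wy":0,"wz":0},{"grip":25,"tx":-18,"ty":10,"tz":-4,"wx":0,"wy":0,"wz":0},{"grip":25,"tx":-8.5,"ty":20,"tz":-2,"wx":0,"wy":0,"wz":0},{"grip":25,"tx":0,"ty":20,"tz":0,"wx":0,"wy":0,"wz":0},{"grip":25,"tx":0,"ty":10,"tz":0,"wx":0,"wy":0,"wz":0},{"grip":25,"tx":0,"ty":0,"tz":0,"wx":0,"wy":0,"wz":0},{"grip":25,"tx":0,"ty":0,"tz":0,"wx":0,"wy":0,"wz":0}]'; python3 go.py 453.9 73.5 54 0;python3 - <<'E'
from h import *
c=cap('wrist','w3.png');cap('side','s3.png')
E
```

```text
time_s: 6.3
eef_pos: [453.9, 73.5, 106.3]
ee_rot: [-0.5, 0.5, -0.5, 0.5]
force: [0.2, -0.3, -0.2]
grip_width: 0.384
t 6.3 pos [453.9  73.5 106.3] grip 32.8 F [ 0.2 -0.3 -0.2]
jaw 0.0 ydown [-0.001 -0.    -1.   ] wy 0.001 q6 -0.1 shift after turn [-0.  52.3  0. ] before [-0.  52.3  0. ]
```

View pics/s3.png

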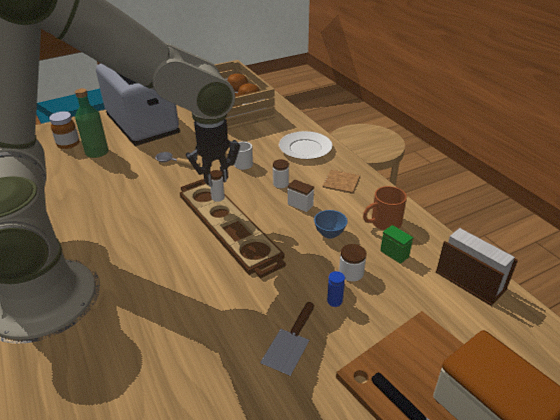

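```bash
python3 -m handwheel '[{"grip":25,"tx":0,"ty":15,"tz":0,"wx":0,"wy":0,"wz":0},{"grip":25,"tx":0,"ty":18,"tz":0,"wx":0,"wy":0,"wz":0},{"grip":25,"tx":0,"ty":10,"tz":0,"wx":0,"wy":0,"wz":0},{"grip":25,"tx":0,"ty":5,"tz":0,"wx":0,"wy":0,"wz":0},{"grip":25,"tx":0,"ty":3,"tz":0,"wx":0,"wy":0,"wz":0},{"grip":25,"tx":0,"ty":0,"tz":0,"wx":0,"wy":0,"wz":0},{"grip":25,"tx":0,"ty":0,"tz":0,"wx":0,"wy":0,"wz":0}]'; python3 go.py 453.9 73.5 53.3 0
```

```text
time_s: 6.98
eef_pos: [454.1, 74.2, 56.0]
ee_rot: [0.501, -0.5, 0.499, -0.5]
force: [-0.1, 0.8, -0.5]
grip_width: 0.382
t 6.98 pos [454.1  74.2  56. ] grip 32.6 F [-0.1  0.8 -0.5]
jaw 0.1 ydown [ 0.001 -0.    -1.   ] wy 0.002 q6 -0.1 shift after turn [ 0.7  2.7 -0.3] before [ 0.7  2.7 -0.3]
```

```bash
python3 -m handwheel '[{"grip":25,"tx":0,"ty":1.5,"tz":0,"wx":0,"wy":0,"wz":0},{"grip":25,"tx":0,"ty":1.2,"tz":0,"wx":0,"wy":0,"wz":0},{"grip":25,"tx":0,"ty":0,"tz":0,"wx":0,"wy":0,"wz":0}]'; python3 -m handwheel '[{"grip":45,"tx":0,"ty":0,"tz":0,"wx":0,"wy":0,"wz":0},{"grip":60,"tx":0,"ty":0,"tz":0,"wx":0,"wy":0,"wz":0},{"grip":75,"tx":0,"ty":0,"tz":0,"wx":0,"wy":0,"wz":0},{"grip":75,"tx":0,"ty":0,"tz":0,"wx":0,"wy":0,"wz":0}]';python3 go.py 453.9 73.5 53.3 0
```

```text
time_s: 7.23
eef_pos: [454.1, 74.3, 53.3]
ee_rot: [0.501, -0.5, 0.499, -0.5]
force: [-0.7, -0.9, 3.8]
grip_width: 0.385
time_s: 7.57
eef_pos: [453.6, 74.3, 52.6]
ee_rot: [0.501, -0.5, 0.499, -0.5]
force: [0.6, 0.3, 0.4]
grip_width: 0.878
t 7.57 pos [453.6  74.3  52.6] grip 75.0 F [0.6 0.3 0.4]
jaw 0.1 ydown [ 0. -0. -1.] wy 0.002 q6 -0.1 shift after turn [ 0.8 -0.7  0.3] before [ 0.8 -0.7  0.3]
```

```bash
python3 -m handwheel '[{"grip":85,"tx":0,"ty":-15,"tz":0,"wx":0,"wy":0,"wz":0},{"grip":85,"tx":0,"ty":-30,"tz":0,"wx":0,"wy":0,"wz":0},{"grip":85,"tx":0,"ty":-30,"tz":0,"wx":0,"wy":0,"wz":0},{"grip":85,"tx":0,"ty":-25,"tz":10,"wx":0,"wy":0,"wz":0},{"grip":85,"tx":-5,"ty":-12,"tz":25,"wx":0,"wy":0,"wz":0},{"grip":85,"tx":-9,"ty":0,"tz":35,"wx":0,"wy":0,"wz":0},{"grip":85,"tx":-9,"ty":0,"tz":35,"wx":0,"wy":0,"wz":0},{"grip":85,"tx":-9,"ty":0,"tz":30,"wx":0,"wy":0,"wz":0},{"grip":85,"tx":-5,"ty":0,"tz":10,"wx":0,"wy":0,"wz":0},{"grip":85,"tx":0,"ty":0,"tz":0,"wx":0,"wy":0,"wz":0}]'; python3 go.py 665.8 126 165 0; python3 - <<'E'
from h import *
c=cap('wrist','w4.png')
print(proj(c,(454,73,18+70)),proj(c,(665.8,125,70)))
E
```

```text
time_s: 8.4
eef_pos: [599.9, 112.3, 163.6]
ee_rot: [-0.501, 0.501, -0.499, 0.499]
force: [0.5, 0.6, 0.1]
grip_width: 0.993
t 8.4 pos [599.9 112.3 163.6] grip 84.8 F [0.5 0.6 0.1]
jaw 0.2 ydown [-0.  0. -1.] wy 0.003 q6 -0.01 shift after turn [-13.7  -1.4  65.9] before [-13.5  -1.4  65.9]
[ 90.65867651 271.62190292] [372.16775466 199.31487512]
```

View pics/w4.png

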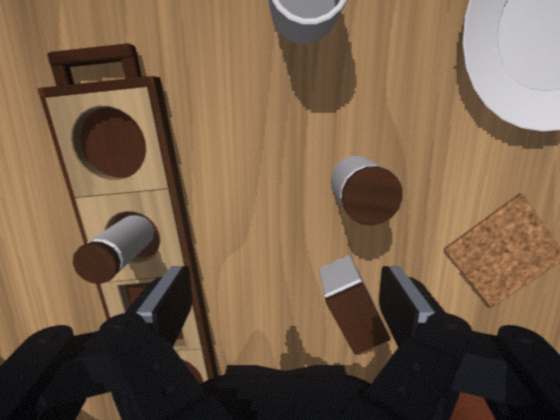

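```bash
python3 - <<'E'
from loc import *
c=cap('wrist');m=blobs(c)
for uv,z in[((371,195),70),((112,145),18),((360,320),64)]:
    q=at(m,uv)
    w=np.array([ray(c,a,z)[:2] for a in q],np.float32);print(cv2.minEnclosingCircle(w),cv2.minAreaRect(w))
E
python3 go.py 665.8 126 37 0
```

```text
((665.5897827148438, 125.35065460205078), 24.574970245361328) ((665.377197265625, 126.56300354003906), (45.878822326660156, 45.41189956665039), 78.40214538574219)
((449.7698669433594, 161.51797485351562), 30.663644790649414) ((447.921142578125, 161.04833984375), (57.63949203491211, 58.6953239440918), 43.92416000366211)
((663.4993896484375, 13.966288566589355), 36.07450866699219) ((665.0966186523438, 13.207794189453125), (37.3636589050293, 67.8241958618164), 27.798616409301758)
t 8.5 pos [598.  111.6 164. ] grip 84.8 F [ 0.1 -0.4 -0.1]
jaw 0.1 ydown [-0.001 -0.    -1.   ] wy 0.002 q6 -0.01 shift after turn [-14.4 127.   67.9] before [-14.2 127.   68. ]
```

```bash
python3 -m handwheel '[{"grip":85,"tx":-5,"ty":0,"tz":22,"wx":0,"wy":0,"wz":0},{"grip":85,"tx":-6,"ty":0,"tz":30,"wx":0,"wy":0,"wz":0},{"grip":85,"tx":-4,"ty":10,"tz":15.5,"wx":0,"wy":0,"wz":0},{"grip":85,"tx":0,"ty":15,"tz":0,"wx":0,"wy":0,"wz":0},{"grip":85,"tx":0,"ty":10,"tz":0,"wx":0,"wy":0,"wz":0},{"grip":85,"tx":0,"ty":0,"tz":0,"wx":0,"wy":0,"wz":0},{"grip":85,"tx":0,"ty":0,"tz":0,"wx":0,"wy":0,"wz":0}]'; python3 go.py 665.5 126.5 32 0
```

```text
time_s: 9.08
eef_pos: [665.3, 126.5, 129.8]
ee_rot: [-0.5, 0.501, -0.5, 0.499]
force: [0.1, 0.2, 0.9]
grip_width: 0.995
t 9.08 pos [665.3 126.5 129.8] grip 85.0 F [0.1 0.2 0.9]
jaw 0.1 ydown [-0.001 -0.    -1.   ] wy 0.002 q6 0.01 shift after turn [-0.  97.8  0.3] before [-0.  97.8  0.3]
```

```bash
python3 -m handwheel '[{"grip":85,"tx":0,"ty":20,"tz":0,"wx":0,"wy":0,"wz":0},{"grip":85,"tx":0,"ty":30,"tz":0,"wx":0,"wy":0,"wz":0},{"grip":85,"tx":0,"ty":25,"tz":0,"wx":0,"wy":0,"wz":0},{"grip":85,"tx":0,"ty":15,"tz":0,"wx":0,"wy":0,"wz":0},{"grip":85,"tx":0,"ty":7,"tz":0,"wx":0,"wy":0,"wz":0},{"grip":85,"tx":0,"ty":0,"tz":0,"wx":0,"wy":0,"wz":0},{"grip":85,"tx":0,"ty":0,"tz":0,"wx":0,"wy":0,"wz":0}]'; python3 go.py 665.5 126.5 32 0
python3 -m handwheel '[{"grip":37,"tx":0,"ty":0,"tz":0,"wx":0,"wy":0,"wz":0},{"grip":37,"tx":0,"ty":0,"tz":0,"wx":0,"wy":0,"wz":0},{"grip":37,"tx":0,"ty":0,"tz":0,"wx":0,"wy":0,"wz":0},{"grip":37,"tx":0,"ty":0,"tz":0,"wx":0,"wy":0,"wz":0},{"grip":37,"tx":0,"ty":0,"tz":0,"wx":0,"wy":0,"wz":0},{"grip":37,"tx":0,"ty":0,"tz":0,"wx":0,"wy":0,"wz":0},{"grip":37,"tx":0,"ty":0,"tz":0,"wx":0,"wy":0,"wz":0}]' 40; python3 go.py 445 159.5 110 0
```

```text
time_s: 9.67
eef_pos: [666.6, 126.7, 34.2]
ee_rot: [0.501, -0.5, 0.499, -0.5]
force: [-1.1, 0.1, 0.1]
grip_width: 0.996
t 9.67 pos [666.6 126.7  34.2] grip 85.1 F [-1.1  0.1  0.1]
jaw 0.1 ydown [ 0.002  0.    -1.   ] wy 0.002 q6 0.01 shift after turn [ 0.2  2.2 -1.1] before [ 0.2  2.2 -1.1]
time_s: 10.25
eef_pos: [666.4, 126.8, 33.7]
ee_rot: [0.501, -0.5, 0.499, -0.5]
force: [-1.3, 0.5, 5.8]
grip_width: 0.525
t 10.25 pos [666.4 126.8  33.7] grip 44.8 F [-1.3  0.5  5.8]
jaw 0.1 ydown [ 0.001 -0.    -1.   ] wy 0.002 q6 0.01 shift after turn [ -32.7  -76.6 -221.3] before [ -33.2  -76.6 -221.3]
```

```bash
python3 -m handwheel '[{"grip":37,"tx":0,"ty":-15,"tz":0,"wx":0,"wy":0,"wz":0},{"grip":37,"tx":0,"ty":-25,"tz":0,"wx":0,"wy":0,"wz":0},{"grip":37,"tx":0,"ty":-30,"tz":-5,"wx":0,"wy":0,"wz":0},{"grip":37,"tx":-3,"ty":-25,"tz":-20,"wx":0,"wy":0,"wz":0},{"grip":37,"tx":-5,"ty":-10,"tz":-30,"wx":0,"wy":0,"wz":0},{"grip":37,"tx":-6,"ty":0,"tz":-38,"wx":0,"wy":0,"wz":0},{"grip":37,"tx":-6,"ty":0,"tz":-38,"wx":0,"wy":0,"wz":0},{"grip":37,"tx":-6,"ty":0,"tz":-38,"wx":0,"wy":0,"wz":0},{"grip":37,"tx":-5,"ty":0,"tz":-30,"wx":0,"wy":0,"wz":0},{"grip":37,"tx":-2,"ty":0,"tz":-15,"wx":0,"wy":0,"wz":0}]';python3 -m handwheel '[{"grip":37,"tx":0,"ty":0,"tz":-6,"wx":0,"wy":0,"wz":0},{"grip":37,"tx":0,"ty":0,"tz":0,"wx":0,"wy":0,"wz":0},{"grip":37,"tx":0,"ty":0,"tz":0,"wx":0,"wy":0,"wz":0}]'; python3 go.py 446 160 39.7 0; python3 - <<'E'
from h import *
c=cap('wrist','w5.png')
print(proj(c,(446,160,18)))
E
```

```text
time_s: 11.08
eef_pos: [448.4, 160.0, 137.5]
ee_rot: [-0.5, 0.501, -0.5, 0.499]
force: [0.9, -0.9, -1.8]
grip_width: 0.53
time_s: 11.33
eef_pos: [446.9, 159.1, 137.8]
ee_rot: [0.501, -0.5, 0.499, -0.5]
force: [-1.3, -0.3, -0.4]
grip_width: 0.524
t 11.33 pos [446.9 159.1 137.8] grip 44.7 F [-1.3 -0.3 -0.4]
jaw 0.1 ydown [ 0.001  0.    -1.   ] wy 0.002 q6 0.09 shift after turn [-0.9 98.1 -1. ] before [-0.9 98.1 -1. ]
[283.87832168 204.66346253]
```

View pics/w5.png

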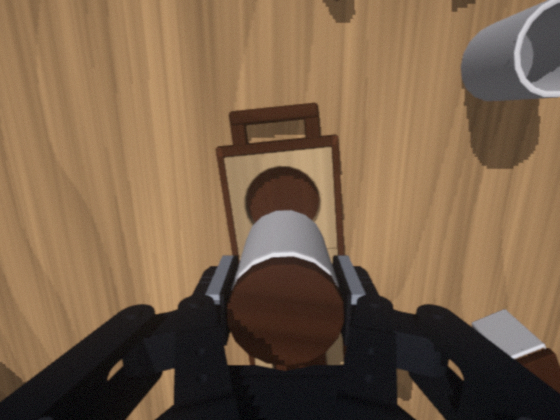

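```bash
python3 -m handwheel '[{"grip":37,"tx":-0.5,"ty":20,"tz":-0.8,"wx":0,"wy":0,"wz":0},{"grip":37,"tx":-0.4,"ty":30,"tz":0,"wx":0,"wy":0,"wz":0},{"grip":37,"tx":0,"ty":22,"tz":0,"wx":0,"wy":0,"wz":0},{"grip":37,"tx":0,"ty":12,"tz":0,"wx":0,"wy":0,"wz":0},{"grip":37,"tx":0,"ty":7,"tz":0,"wx":0,"wy":0,"wz":0},{"grip":37,"tx":0,"ty":4,"tz":0,"wx":0,"wy":0,"wz":0},{"grip":37,"tx":0,"ty":0,"tz":0,"wx":0,"wy":0,"wz":0},{"grip":37,"tx":0,"ty":0,"tz":0,"wx":0,"wy":0,"wz":0}]'; python3 go.py 446 160 39.7 0
```

```text
time_s: 12.05
eef_pos: [445.9, 160.2, 43.1]
ee_rot: [0.501, -0.5, 0.499, -0.5]
force: [-0.0, -0.2, -1.4]
grip_width: 0.52
t 12.05 pos [445.9 160.2  43.1] grip 44.4 F [-0.  -0.2 -1.4]
jaw 0.1 ydown [ 0.001  0.    -1.   ] wy 0.002 q6 0.1 shift after turn [0.2 3.4 0.1] before [0.2 3.4 0.1]
```

```bash
python3 -m handwheel '[{"grip":37,"tx":0,"ty":1.8,"tz":0,"wx":0,"wy":0,"wz":0},{"grip":37,"tx":0,"ty":1.5,"tz":0,"wx":0,"wy":0,"wz":0},{"grip":37,"tx":0,"ty":0,"tz":0,"wx":0,"wy":0,"wz":0}]'; python3 -m handwheel '[{"grip":55,"tx":0,"ty":0,"tz":0,"wx":0,"wy":0,"wz":0},{"grip":70,"tx":0,"ty":0,"tz":0,"wx":0,"wy":0,"wz":0},{"grip":85,"tx":0,"ty":0,"tz":0,"wx":0,"wy":0,"wz":0},{"grip":85,"tx":0,"ty":0,"tz":0,"wx":0,"wy":0,"wz":0}]';python3 go.py 638 -267 150 0
```

```text
time_s: 12.3
eef_pos: [445.6, 160.3, 39.7]
ee_rot: [0.501, -0.5, 0.499, -0.5]
force: [0.6, 0.5, -0.3]
grip_width: 0.527
time_s: 12.63
eef_pos: [445.2, 160.2, 39.4]
ee_rot: [0.501, -0.5, 0.499, -0.5]
force: [-0.2, 0.1, 0.3]
grip_width: 0.994
t 12.63 pos [445.2 160.2  39.4] grip 84.9 F [-0.2  0.1  0.3]
jaw 0.1 ydown [ 0.  0. -1.] wy 0.002 q6 0.1 shift after turn [ 427.2 -110.6  192.8] before [ 427.6 -110.6  191.9]
```

```bash
python3 -m handwheel '[{"grip":85,"tx":0,"ty":-20,"tz":0,"wx":0,"wy":0,"wz":0},{"grip":85,"tx":0,"ty":-35,"tz":0,"wx":0,"wy":0,"wz":0},{"grip":85,"tx":0,"ty":-35,"tz":0,"wx":0,"wy":0,"wz":0},{"grip":85,"tx":10,"ty":-25,"tz":6,"wx":0,"wy":0,"wz":0},{"grip":85,"tx":25,"ty":-5,"tz":12,"wx":0,"wy":0,"wz":0},{"grip":85,"tx":35,"ty":0,"tz":16,"wx":0,"wy":0,"wz":0},{"grip":85,"tx":37,"ty":0,"tz":17,"wx":0,"wy":0,"wz":0},{"grip":85,"tx":37,"ty":0,"tz":17,"wx":0,"wy":0,"wz":0},{"grip":85,"tx":37,"ty":0,"tz":17,"wx":0,"wy":0,"wz":0},{"grip":85,"tx":37,"ty":0,"tz":17,"wx":0,"wy":0,"wz":0}]';python3 -m handwheel '[{"grip":85,"tx":37,"ty":0,"tz":17,"wx":0,"wy":0,"wz":0},{"grip":85,"tx":37,"ty":0,"tz":17,"wx":0,"wy":0,"wz":0},{"grip":85,"tx":37,"ty":0,"tz":17,"wx":0,"wy":0,"wz":0},{"grip":85,"tx":37,"ty":0,"tz":17,"wx":0,"wy":0,"wz":0},{"grip":85,"tx":25,"ty":0,"tz":10,"wx":0,"wy":0,"wz":0},{"grip":85,"tx":0,"ty":0,"tz":0,"wx":0,"wy":0,"wz":0},{"grip":85,"tx":0,"ty":0,"tz":0,"wx":0,"wy":0,"wz":0}]'; python3 go.py 638.3 -267 150 0; python3 - <<'E'
from loc import *
c=cap('wrist','w6.png');u=proj(c,(638.3,-267,64));print(u)
q=at(blobs(c),u)
w=np.array([ray(c,a,64)[:2] for a in q],np.float32);print(cv2.minEnclosingCircle(w),cv2.minAreaRect(w))
E
```

```text
time_s: 13.47
eef_pos: [548.0, -59.6, 159.4]
ee_rot: [0.5, -0.5, 0.5, -0.5]
force: [1.9, 1.1, 0.7]
grip_width: 0.992
time_s: 14.05
eef_pos: [625.8, -231.5, 158.4]
ee_rot: [0.5, -0.5, 0.5, -0.5]
force: [0.3, 0.6, 0.2]
grip_width: 0.995
t 14.05 pos [ 625.8 -231.5  158.4] grip 85.0 F [0.3 0.6 0.2]
jaw 0.0 ydown [-0.001  0.001 -1.   ] wy 0.0 q6 -0.53 shift after turn [35.5  8.4 12.5] before [35.5  8.4 12.5]
[300.84898611 256.95542048]
((640.1672973632812, -266.3789367675781), 30.99104881286621) ((638.2760009765625, -266.01336669921875), (56.82067108154297, 59.519874572753906), 17.21455192565918)
```

View pics/w6.png

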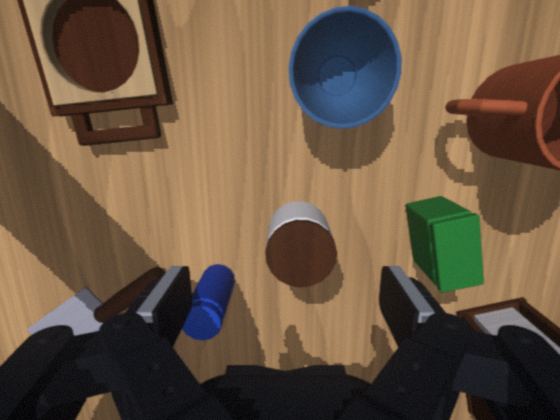

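```bash
python3 -m handwheel '[{"grip":85.4,"tx":15,"ty":0,"tz":5,"wx":0,"wy":0,"wz":0},{"grip":85.4,"tx":15,"ty":10,"tz":5,"wx":0,"wy":0,"wz":0},{"grip":85.4,"tx":4.5,"ty":20,"tz":2.7,"wx":0,"wy":0,"wz":0},{"grip":85.4,"tx":0,"ty":15,"tz":0,"wx":0,"wy":0,"wz":0},{"grip":85.4,"tx":0,"ty":5,"tz":0,"wx":0,"wy":0,"wz":0},{"grip":85.4,"tx":0,"ty":0,"tz":0,"wx":0,"wy":0,"wz":0},{"grip":85.4,"tx":0,"ty":0,"tz":0,"wx":0,"wy":0,"wz":0}]'; python3 go.py 638.6 -266 28 0; python3 - <<'E'
from loc import *
c=cap('wrist','w7.png');u=proj(c,(638.3,-266,64));print(u)
q=at(blobs(c),u)
w=np.array([ray(c,a,64)[:2] for a in q],np.float32);print(cv2.minEnclosingCircle(w),cv2.minAreaRect(w))
E
```

```text
time_s: 14.68
eef_pos: [639.0, -264.1, 110.4]
ee_rot: [0.501, -0.501, 0.499, -0.5]
force: [-0.3, -1.0, 0.3]
grip_width: 1.0
t 14.68 pos [ 639.  -264.1  110.4] grip 85.4 F [-0.3 -1.   0.3]
jaw 0.2 ydown [ 0.001 -0.    -1.   ] wy 0.003 q6 -0.56 shift after turn [ 1.9 82.4 -0.5] before [ 1.9 82.4 -0.5]
[284.01955099 240.52632137]
((639.79833984375, -266.95941162109375), 31.21101951599121) ((638.14111328125, -265.7856750488281), (57.0628662109375, 58.912288665771484), 13.49636173248291)
```

```bash
python3 -m handwheel '[{"grip":85.4,"tx":1,"ty":15,"tz":0,"wx":0,"wy":0,"wz":0},{"grip":85.4,"tx":1,"ty":25,"tz":0,"wx":0,"wy":0,"wz":0},{"grip":85.4,"tx":0,"ty":22,"tz":0,"wx":0,"wy":0,"wz":0},{"grip":85.4,"tx":0,"ty":14,"tz":0,"wx":0,"wy":0,"wz":0},{"grip":85.4,"tx":0,"ty":6,"tz":0,"wx":0,"wy":0,"wz":0},{"grip":85.4,"tx":0,"ty":0,"tz":0,"wx":0,"wy":0,"wz":0},{"grip":85.4,"tx":0,"ty":0,"tz":0,"wx":0,"wy":0,"wz":0}]'; python3 go.py 638.6 -266 28 0
python3 -m handwheel '[{"grip":49,"tx":0,"ty":0,"tz":0,"wx":0,"wy":0,"wz":0},{"grip":49,"tx":0,"ty":0,"tz":0,"wx":0,"wy":0,"wz":0},{"grip":49,"tx":0,"ty":0,"tz":0,"wx":0,"wy":0,"wz":0},{"grip":49,"tx":0,"ty":0,"tz":0,"wx":0,"wy":0,"wz":0},{"grip":49,"tx":0,"ty":0,"tz":0,"wx":0,"wy":0,"wz":0},{"grip":49,"tx":0,"ty":0,"tz":0,"wx":0,"wy":0,"wz":0}]' 45; python3 go.py 471.5 -101.5 140 0
```

```text
time_s: 15.32
eef_pos: [639.4, -267.1, 28.7]
ee_rot: [0.501, -0.5, 0.499, -0.5]
force: [-0.1, -0.7, -0.5]
grip_width: 1.003
t 15.32 pos [ 639.4 -267.1   28.7] grip 85.7 F [-0.1 -0.7 -0.5]
jaw 0.1 ydown [ 0.002 -0.001 -1.   ] wy 0.002 q6 -0.57 shift after turn [-1.1  0.7 -0.8] before [-1.1  0.7 -0.8]
time_s: 15.82
eef_pos: [639.4, -267.3, 29.0]
ee_rot: [0.501, -0.5, 0.499, -0.5]
force: [-0.8, 0.4, 6.1]
grip_width: 0.66
t 15.82 pos [ 639.4 -267.3   29. ] grip 56.4 F [-0.8  0.4  6.1]
jaw 0.1 ydown [ 0.002 -0.001 -1.   ] wy 0.002 q6 -0.57 shift after turn [-165.6 -111.6 -167.6] before [-166.  -111.6 -167.3]
```

```bash
python3 -m handwheel '[{"grip":49,"tx":0,"ty":-15,"tz":0,"wx":0,"wy":0,"wz":0},{"grip":49,"tx":0,"ty":-28,"tz":0,"wx":0,"wy":0,"wz":0},{"grip":49,"tx":0,"ty":-30,"tz":0,"wx":0,"wy":0,"wz":0},{"grip":49,"tx":-8,"ty":-25,"tz":-12,"wx":0,"wy":0,"wz":0},{"grip":49,"tx":-17,"ty":-12,"tz":-20,"wx":0,"wy":0,"wz":0},{"grip":49,"tx":-25,"ty":0,"tz":-29,"wx":0,"wy":0,"wz":0},{"grip":49,"tx":-25,"ty":0,"tz":-29,"wx":0,"wy":0,"wz":0},{"grip":49,"tx":-25,"ty":0,"tz":-29,"wx":0,"wy":0,"wz":0},{"grip":49,"tx":-20,"ty":0,"tz":-28,"wx":0,"wy":0,"wz":0},{"grip":49,"tx":-10,"ty":0,"tz":-15,"wx":0,"wy":0,"wz":0}]';python3 -m handwheel '[{"grip":49,"tx":0,"ty":0,"tz":-5,"wx":0,"wy":0,"wz":0},{"grip":49,"tx":0,"ty":0,"tz":0,"wx":0,"wy":0,"wz":0},{"grip":49,"tx":0,"ty":0,"tz":0,"wx":0,"wy":0,"wz":0}]'; python3 go.py 471.5 -101.5 35 0; python3 - <<'E'
from loc import *
c=cap('wrist','w8.png');u=proj(c,(471.5,-101.5,18));print(u, proj(c,(462.5,-14.5,18)))
m=blobs(c)
for u in [u,proj(c,(462.5,-14.5,18))]:
  q=at(m,u)
  if q is None: continue
  w=np.array([ray(c,a,18)[:2] for a in q],np.float32);print(cv2.minEnclosingCircle(w),cv2.minAreaRect(w))
E
```

```text
time_s: 16.65
eef_pos: [473.6, -134.8, 137.3]
ee_rot: [-0.501, 0.501, -0.5, 0.499]
force: [0.3, -0.5, -1.8]
grip_width: 0.661
time_s: 16.9
eef_pos: [472.2, -138.0, 137.7]
ee_rot: [0.501, -0.5, 0.499, -0.5]
force: [0.1, -0.7, -3.2]
grip_width: 0.667
t 16.9 pos [ 472.2 -138.   137.7] grip 57.0 F [ 0.1 -0.7 -3.2]
jaw 0.1 ydown [ 0.001 -0.001 -1.   ] wy 0.002 q6 -0.52 shift after turn [-36.5 102.7  -0.8] before [-36.5 102.7  -0.7]
[284.21599844 162.50879114] [272.11849318  44.21624412]
((471.2162780761719, -100.5513916015625), 36.66835021972656) ((471.3511962890625, -98.63999938964844), (72.69428253173828, 68.65120697021484), 0.9709668755531311)
((462.7787780761719, -18.12164878845215), 43.262420654296875) ((463.09722900390625, -18.206321716308594), (52.40611267089844, 69.90774536132812), 5.589712619781494)
```

View pics/w8.png

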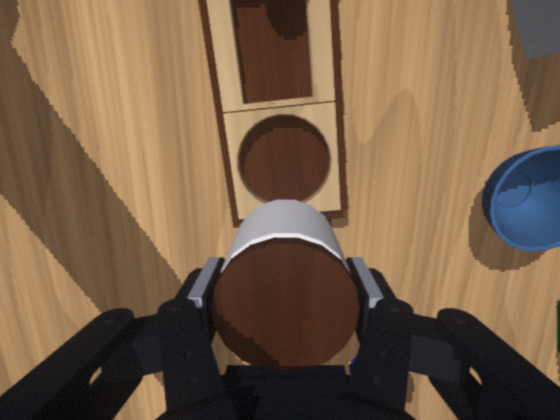

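```bash
python3 -m handwheel '[{"grip":49,"tx":-14,"ty":0,"tz":-0.4,"wx":0,"wy":0,"wz":0},{"grip":49,"tx":-15,"ty":5,"tz":-0.4,"wx":0,"wy":0,"wz":0},{"grip":49,"tx":-8,"ty":15,"tz":0,"wx":0,"wy":0,"wz":0},{"grip":49,"tx":0,"ty":25,"tz":0,"wx":0,"wy":0,"wz":0},{"grip":49,"tx":0,"ty":18,"tz":0,"wx":0,"wy":0,"wz":0},{"grip":49,"tx":0,"ty":10,"tz":0,"wx":0,"wy":0,"wz":0},{"grip":49,"tx":0,"ty":0,"tz":0,"wx":0,"wy":0,"wz":0},{"grip":49,"tx":0,"ty":0,"tz":0,"wx":0,"wy":0,"wz":0}]'; python3 go.py 471.4 -101 35 0
```

```text
time_s: 17.62
eef_pos: [471.1, -100.7, 64.5]
ee_rot: [0.5, -0.5, 0.5, -0.5]
force: [-0.1, -0.1, -2.4]
grip_width: 0.658
t 17.62 pos [ 471.1 -100.7   64.5] grip 56.2 F [-0.1 -0.1 -2.4]
jaw 0.1 ydown [ 0. -0. -1.] wy 0.002 q6 -0.46 shift after turn [ 0.3 29.5  0.3] before [ 0.3 29.5  0.3]
```

```bash
python3 -m handwheel '[{"grip":49,"tx":0,"ty":9,"tz":0,"wx":0,"wy":0,"wz":0},{"grip":49,"tx":0,"ty":9,"tz":0,"wx":0,"wy":0,"wz":0},{"grip":49,"tx":0,"ty":5,"tz":0,"wx":0,"wy":0,"wz":0},{"grip":49,"tx":0,"ty":3,"tz":0,"wx":0,"wy":0,"wz":0},{"grip":49,"tx":0,"ty":0,"tz":0,"wx":0,"wy":0,"wz":0},{"grip":49,"tx":0,"ty":0,"tz":0,"wx":0,"wy":0,"wz":0}]'; python3 go.py 471.4 -101 35 0
```

```text
time_s: 18.12
eef_pos: [470.7, -100.3, 38.3]
ee_rot: [-0.5, 0.5, -0.5, 0.5]
force: [-0.2, 0.3, -2.2]
grip_width: 0.661
t 18.12 pos [ 470.7 -100.3   38.3] grip 56.5 F [-0.2  0.3 -2.2]
jaw 0.1 ydown [ 0. -0. -1.] wy 0.002 q6 -0.46 shift after turn [0.7 3.3 0.7] before [0.7 3.3 0.7]
```

```bash
python3 -m handwheel '[{"grip":49,"tx":0,"ty":1.8,"tz":0,"wx":0,"wy":0,"wz":0},{"grip":49,"tx":0,"ty":1.4,"tz":0,"wx":0,"wy":0,"wz":0},{"grip":49,"tx":0,"ty":0,"tz":0,"wx":0,"wy":0,"wz":0}]'; python3 -m handwheel '[{"grip":65,"tx":0,"ty":0,"tz":0,"wx":0,"wy":0,"wz":0},{"grip":75,"tx":0,"ty":0,"tz":0,"wx":0,"wy":0,"wz":0},{"grip":85,"tx":0,"ty":0,"tz":0,"wx":0,"wy":0,"wz":0},{"grip":85,"tx":0,"ty":0,"tz":0,"wx":0,"wy":0,"wz":0}]';python3 go.py 665 13 150 25.3
```

```text
time_s: 18.37
eef_pos: [470.7, -100.3, 35.1]
ee_rot: [0.501, -0.5, 0.499, -0.5]
force: [0.3, 0.4, -2.2]
grip_width: 0.666
time_s: 18.7
eef_pos: [470.7, -100.3, 35.3]
ee_rot: [0.501, -0.5, 0.499, -0.5]
force: [-0.6, -0.4, 0.0]
grip_width: 0.994
t 18.7 pos [ 470.7 -100.3   35.3] grip 84.9 F [-0.6 -0.4  0. ]
jaw 0.1 ydown [ 0. -0. -1.] wy -0.44 q6 -0.46 shift after turn [ -19.4 -114.7  224.1] before [-112.9 -114.7  194.5]
```

```bash
python3 -m handwheel '[{"grip":85,"tx":0,"ty":-20,"tz":0,"wx":0,"wy":0,"wz":0},{"grip":85,"tx":0,"ty":-35,"tz":0,"wx":0,"wy":0,"wz":0},{"grip":85,"tx":0,"ty":-35,"tz":0,"wx":0,"wy":0,"wz":0},{"grip":85,"tx":-5,"ty":-20,"tz":15,"wx":0,"wy":0,"wz":0},{"grip":85,"tx":-10,"ty":-5,"tz":30,"wx":0,"wy":0,"wz":0},{"grip":85,"tx":-15,"ty":0,"tz":36,"wx":0,"wy":0,"wz":0},{"grip":85,"tx":-15,"ty":0,"tz":36,"wx":0,"wy":0,"wz":0},{"grip":85,"tx":-15,"ty":0,"tz":36,"wx":0,"wy":0,"wz":0},{"grip":85,"tx":-10,"ty":0,"tz":25,"wx":0,"wy":0,"wz":0},{"grip":85,"tx":-5,"ty":0,"tz":12,"wx":0,"wy":0,"wz":0}]';python3 -m handwheel '[{"grip":85,"tx":0,"ty":0,"tz":0,"wx":0,"wy":-0.11,"wz":0},{"grip":85,"tx":0,"ty":0,"tz":0,"wx":0,"wy":-0.12,"wz":0},{"grip":85,"tx":0,"ty":0,"tz":0,"wx":0,"wy":-0.12,"wz":0},{"grip":85,"tx":0,"ty":0,"tz":0,"wx":0,"wy":-0.09,"wz":0},{"grip":85,"tx":0,"ty":0,"tz":0,"wx":0,"wy":0,"wz":0},{"grip":85,"tx":0,"ty":0,"tz":0,"wx":0,"wy":0,"wz":0}]'; python3 go.py 665 13 35 25.3; python3 - <<'E'
from loc import *
c=cap('wrist','w9.png');m=blobs(c)
u=proj(c,(665,13,64));print(u)
q=at(m,u)
if q is not None:
  w=np.array([ray(c,a,64)[:2] for a in q],np.float32);r=cv2.minAreaRect(w);print(r,cv2.boxPoints(r))
E
```

```text
time_s: 19.53
eef_pos: [662.5, -23.2, 149.4]
ee_rot: [0.501, -0.501, 0.499, -0.499]
force: [0.3, -0.3, -0.1]
grip_width: 0.996
time_s: 20.03
eef_pos: [660.4, -24.9, 150.0]
ee_rot: [-0.597, 0.597, -0.379, 0.379]
force: [-0.1, 0.1, -0.5]
grip_width: 0.996
t 20.03 pos [660.4 -24.9 150. ] grip 85.1 F [-0.1  0.1 -0.5]
jaw 25.2 ydown [-0.  0. -1.] wy -0.002 q6 -0.65 shift after turn [-32.3 115.   20.3] before [-32.3 115.   20.3]
[312.46887203 175.18115683]
((663.8784790039062, 11.428398132324219), (38.094581604003906, 64.6815414428711), 27.825496673583984) [[631.93756   31.138817]
 [662.1296   -26.063816]
 [695.8194    -8.282021]
 [665.6274    48.920612]]
```

View pics/w9.png

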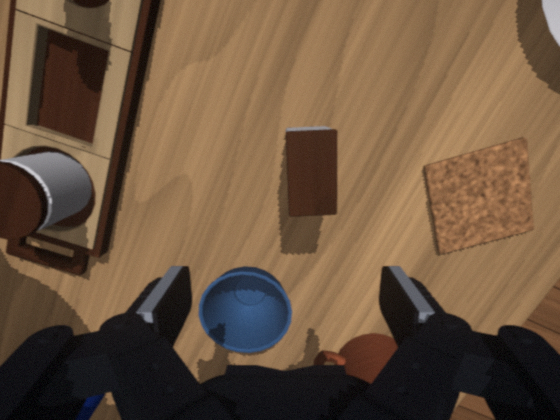

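```bash
python3 go.py 664.5 12.3 30 27.2; python3 -m handwheel '[{"grip":85,"tx":0,"ty":0,"tz":0,"wx":0,"wy":-0.033,"wz":0},{"grip":85,"tx":-10,"ty":0,"tz":6,"wx":0,"wy":0,"wz":0},{"grip":85,"tx":-15,"ty":5,"tz":10,"wx":0,"wy":0,"wz":0},{"grip":85,"tx":-6,"ty":15,"tz":4,"wx":0,"wy":0,"wz":0},{"grip":85,"tx":0,"ty":20,"tz":0,"wx":0,"wy":0,"wz":0},{"grip":85,"tx":0,"ty":10,"tz":0,"wx":0,"wy":0,"wz":0},{"grip":85,"tx":0,"ty":0,"tz":0,"wx":0,"wy":0,"wz":0},{"grip":85,"tx":0,"ty":0,"tz":0,"wx":0,"wy":0,"wz":0}]'; python3 go.py 664.5 12.3 30 27.2; python3 - <<'E'
from loc import *
c=cap('wrist','w10.png');m=blobs(c)
u=proj(c,(665,13,64));print(u)
q=at(m,u)
if q is not None:
  w=np.array([ray(c,a,64)[:2] for a in q],np.float32);r=cv2.minAreaRect(w);print(r)
E
```

```text
t 20.08 pos [660.4 -24.9 150.1] grip 85.2 F [-0.7  0.5  0.1]
jaw 25.2 ydown [-0.  0. -1.] wy -0.036 q6 -0.65 shift after turn [-31.2 120.1  20.6] before [-31.9 120.1  19.5]
time_s: 20.75
eef_pos: [664.1, 12.0, 100.2]
ee_rot: [-0.603, 0.603, -0.369, 0.369]
force: [-0.2, -0.1, 0.3]
grip_width: 0.996
t 20.75 pos [664.1  12.  100.2] grip 85.0 F [-0.2 -0.1  0.3]
jaw 27.2 ydown [-0.  0. -1.] wy -0.001 q6 -0.63 shift after turn [-0.1 70.2  0.6] before [-0.1 70.2  0.6]
[286.16973095 243.09183069]
((663.7068481445312, 12.103191375732422), (38.349151611328125, 64.59060668945312), 27.829374313354492)
```

View pics/w10.png

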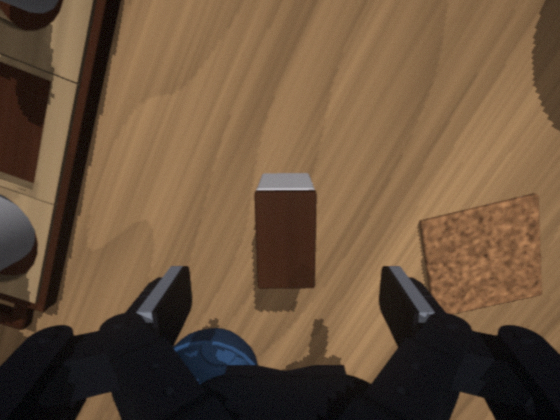

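```bash
python3 -m handwheel '[{"grip":85,"tx":0,"ty":15,"tz":0,"wx":0,"wy":-0.01,"wz":0},{"grip":85,"tx":0,"ty":25,"tz":0,"wx":0,"wy":0,"wz":0},{"grip":85,"tx":0,"ty":18,"tz":0,"wx":0,"wy":0,"wz":0},{"grip":85,"tx":0,"ty":9,"tz":0,"wx":0,"wy":0,"wz":0},{"grip":85,"tx":0,"ty":3,"tz":0,"wx":0,"wy":0,"wz":0},{"grip":85,"tx":0,"ty":0,"tz":0,"wx":0,"wy":0,"wz":0},{"grip":85,"tx":0,"ty":0,"tz":0,"wx":0,"wy":0,"wz":0}]'; python3 go.py 664 12.2 30 27.8
python3 -m handwheel '[{"grip":28,"tx":0,"ty":0,"tz":0,"wx":0,"wy":0,"wz":0},{"grip":28,"tx":0,"ty":0,"tz":0,"wx":0,"wy":0,"wz":0},{"grip":28,"tx":0,"ty":0,"tz":0,"wx":0,"wy":0,"wz":0},{"grip":28,"tx":0,"ty":0,"tz":0,"wx":0,"wy":0,"wz":0},{"grip":28,"tx":0,"ty":0,"tz":0,"wx":0,"wy":0,"wz":0},{"grip":28,"tx":0,"ty":0,"tz":0,"wx":0,"wy":0,"wz":0},{"grip":28,"tx":0,"ty":0,"tz":0,"wx":0,"wy":0,"wz":0},{"grip":28,"tx":0,"ty":0,"tz":0,"wx":0,"wy":0,"wz":0}]' 45; python3 go.py 462.6 -13.5 140 5.8
```

```text
time_s: 21.38
eef_pos: [664.9, 11.7, 31.6]
ee_rot: [0.606, -0.605, 0.365, -0.366]
force: [0.1, -0.2, -0.3]
grip_width: 0.995
t 21.38 pos [664.9  11.7  31.6] grip 85.0 F [ 0.1 -0.2 -0.3]
jaw 27.8 ydown [ 0.002 -0.    -1.   ] wy -0.0 q6 -0.64 shift after turn [-0.9  1.6 -0.5] before [-0.9  1.6 -0.5]
time_s: 22.05
eef_pos: [664.4, 11.9, 30.6]
ee_rot: [0.606, -0.605, 0.365, -0.366]
force: [0.7, 0.1, 5.0]
grip_width: 0.415
t 22.05 pos [664.4  11.9  30.6] grip 35.4 F [0.7 0.1 5. ]
jaw 27.8 ydown [ 0.001 -0.    -1.   ] wy 0.384 q6 -0.64 shift after turn [   4.9 -109.6 -203.2] before [ -71.6 -109.6 -190.2]
```

```bash
python3 -m handwheel '[{"grip":28,"tx":0,"ty":-15,"tz":0,"wx":0,"wy":0,"wz":0},{"grip":28,"tx":0,"ty":-28,"tz":0,"wx":0,"wy":0,"wz":0},{"grip":28,"tx":0,"ty":-30,"tz":0,"wx":0,"wy":0.08,"wz":0},{"grip":28,"tx":0,"ty":-24,"tz":0,"wx":0,"wy":0.11,"wz":0},{"grip":28,"tx":0,"ty":-12,"tz":0,"wx":0,"wy":0.11,"wz":0},{"grip":28,"tx":5,"ty":0,"tz":-20,"wx":0,"wy":0.084,"wz":0},{"grip":28,"tx":10,"ty":0,"tz":-32,"wx":0,"wy":0,"wz":0},{"grip":28,"tx":10,"ty":0,"tz":-38,"wx":0,"wy":0,"wz":0},{"grip":28,"tx":10,"ty":0,"tz":-38,"wx":0,"wy":0,"wz":0},{"grip":28,"tx":8,"ty":0,"tz":-38,"wx":0,"wy":0,"wz":0}]';python3 -m handwheel '[{"grip":28,"tx":4,"ty":0,"tz":-25,"wx":0,"wy":0,"wz":0},{"grip":28,"tx":0,"ty":0,"tz":-12,"wx":0,"wy":0,"wz":0},{"grip":28,"tx":0,"ty":0,"tz":0,"wx":0,"wy":0,"wz":0},{"grip":28,"tx":0,"ty":0,"tz":0,"wx":0,"wy":0,"wz":0}]'; python3 go.py 462.6 -13.5 37 5.8; python3 - <<'E'
from loc import *
c=cap('wrist','w11.png');m=blobs(c)
u=proj(c,(462.6,-13.5,18));print(u)
q=at(m,u)
if q is not None:
  w=np.array([ray(c,a,18)[:2] for a in q],np.float32);r=cv2.minAreaRect(w);print(r,cv2.boxPoints(r))
E
```

```text
time_s: 22.88
eef_pos: [501.5, -49.6, 138.2]
ee_rot: [-0.524, 0.525, -0.475, 0.474]
force: [0.7, -0.8, -2.2]
grip_width: 0.415
time_s: 23.22
eef_pos: [467.5, -57.1, 139.1]
ee_rot: [0.524, -0.524, 0.474, -0.474]
force: [1.0, 0.5, -2.6]
grip_width: 0.412
t 23.22 pos [467.5 -57.1 139.1] grip 35.2 F [ 1.   0.5 -2.6]
jaw 5.8 ydown [ 0.  0. -1.] wy -0.001 q6 -0.47 shift after turn [-43.8 102.1  -0.5] before [-43.8 102.1  -0.5]
[284.35327948 153.29082237]
((462.2379150390625, -11.515953063964844), (52.151817321777344, 71.77738189697266), 5.782975673675537) [[432.67853   21.562664]
 [439.9109   -49.849422]
 [491.7973   -44.59457 ]
 [484.56494   26.817516]]
```

View pics/w11.png

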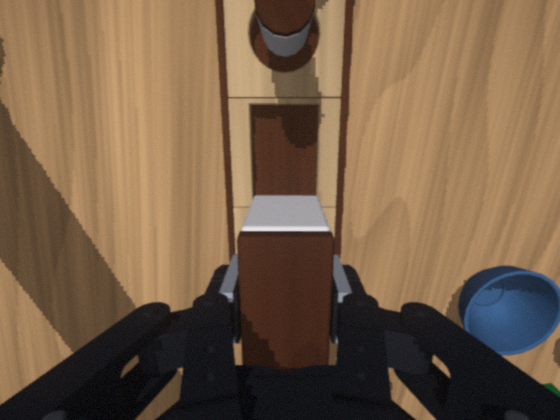

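```bash
python3 -m handwheel '[{"grip":28,"tx":-15,"ty":0,"tz":-0.3,"wx":0,"wy":0,"wz":0},{"grip":28,"tx":-18,"ty":5,"tz":-0.2,"wx":0,"wy":0,"wz":0},{"grip":28,"tx":-10.8,"ty":15,"tz":0,"wx":0,"wy":0,"wz":0},{"grip":28,"tx":0,"ty":25,"tz":0,"wx":0,"wy":0,"wz":0},{"grip":28,"tx":0,"ty":18,"tz":0,"wx":0,"wy":0,"wz":0},{"grip":28,"tx":0,"ty":10,"tz":0,"wx":0,"wy":0,"wz":0},{"grip":28,"tx":0,"ty":0,"tz":0,"wx":0,"wy":0,"wz":0},{"grip":28,"tx":0,"ty":0,"tz":0,"wx":0,"wy":0,"wz":0}]'; python3 go.py 462.6 -13.5 37 5.8
```

```text
time_s: 23.93
eef_pos: [463.1, -13.2, 65.8]
ee_rot: [-0.525, 0.525, -0.474, 0.474]
force: [0.1, 0.0, -2.1]
grip_width: 0.412
t 23.93 pos [463.1 -13.2  65.8] grip 35.2 F [ 0.1  0.  -2.1]
jaw 5.8 ydown [-0.001  0.    -1.   ] wy 0.0 q6 -0.38 shift after turn [ 0.2 28.8 -0.5] before [ 0.2 28.8 -0.5]
```

```bash
python3 -m handwheel '[{"grip":28,"tx":0,"ty":9,"tz":0,"wx":0,"wy":0,"wz":0},{"grip":28,"tx":0,"ty":9,"tz":0,"wx":0,"wy":0,"wz":0},{"grip":28,"tx":0,"ty":5,"tz":0,"wx":0,"wy":0,"wz":0},{"grip":28,"tx":0,"ty":3,"tz":0,"wx":0,"wy":0,"wz":0},{"grip":28,"tx":0,"ty":0,"tz":0,"wx":0,"wy":0,"wz":0},{"grip":28,"tx":0,"ty":0,"tz":0,"wx":0,"wy":0,"wz":0}]'; python3 go.py 462.6 -13.5 37 5.8
```

```text
time_s: 24.43
eef_pos: [462.6, -13.5, 40.1]
ee_rot: [-0.525, 0.525, -0.474, 0.474]
force: [0.4, -0.6, -2.3]
grip_width: 0.415
t 24.43 pos [462.6 -13.5  40.1] grip 35.5 F [ 0.4 -0.6 -2.3]
jaw 5.8 ydown [-0.  0. -1.] wy -0.0 q6 -0.38 shift after turn [ 0.   3.1 -0. ] before [ 0.   3.1 -0. ]
```

```bash
python3 -m handwheel '[{"grip":28,"tx":0,"ty":1.8,"tz":0,"wx":0,"wy":0,"wz":0},{"grip":28,"tx":0,"ty":1.5,"tz":0,"wx":0,"wy":0,"wz":0},{"grip":28,"tx":0,"ty":0,"tz":0,"wx":0,"wy":0,"wz":0}]'; python3 -m handwheel '[{"grip":45,"tx":0,"ty":0,"tz":0,"wx":0,"wy":0,"wz":0},{"grip":60,"tx":0,"ty":0,"tz":0,"wx":0,"wy":0,"wz":0},{"grip":75,"tx":0,"ty":0,"tz":0,"wx":0,"wy":0,"wz":0},{"grip":75,"tx":0,"ty":0,"tz":0,"wx":0,"wy":0,"wz":0},{"grip":75,"tx":0,"ty":-15,"tz":0,"wx":0,"wy":0,"wz":0},{"grip":75,"tx":0,"ty":-35,"tz":0,"wx":0,"wy":0,"wz":0},{"grip":75,"tx":0,"ty":-38,"tz":0,"wx":0,"wy":0,"wz":0},{"grip":75,"tx":0,"ty":-38,"tz":0,"wx":0,"wy":0,"wz":0}]';python3 -m handwheel '[{"grip":75,"tx":30,"ty":-20,"tz":0,"wx":0,"wy":0,"wz":0},{"grip":75,"tx":38,"ty":-10,"tz":0,"wx":0,"wy":0,"wz":0},{"grip":75,"tx":38,"ty":0,"tz":0,"wx":0,"wy":0,"wz":0},{"grip":75,"tx":38,"ty":0,"tz":0,"wx":0,"wy":0,"wz":0},{"grip":75,"tx":38,"ty":0,"tz":0,"wx":0,"wy":0,"wz":0},{"grip":75,"tx":38,"ty":0,"tz":0,"wx":0,"wy":0,"wz":0},{"grip":75,"tx":38,"ty":0,"tz":0,"wx":0,"wy":0,"wz":0},{"grip":75,"tx":0,"ty":0,"tz":0,"wx":0,"wy":0,"wz":0},{"grip":75,"tx":0,"ty":0,"tz":0,"wx":0,"wy":0,"wz":0}]'; python3 - <<'E'
from h import *
for n in['top','side','wrist']: cap(n,n+'9.png')
p=cv2.imread('pics/side9.png');cv2.imwrite('pics/s9c.png',cv2.resize(p[120:320,140:400],None,fx=3,fy=3,interpolation=cv2.INTER_CUBIC))
p=cv2.imread('pics/top9.png');cv2.imwrite('pics/t9c.png',cv2.resize(p[150:290,100:350],None,fx=3.2,fy=3.2,interpolation=cv2.INTER_CUBIC))
E
```

```text
time_s: 24.68
eef_pos: [462.5, -13.4, 36.7]
ee_rot: [-0.525, 0.525, -0.474, 0.474]
force: [-0.7, 0.2, -1.4]
grip_width: 0.416
time_s: 25.35
eef_pos: [462.1, -13.3, 164.3]
ee_rot: [-0.524, 0.525, -0.474, 0.474]
force: [0.8, -0.3, 0.5]
grip_width: 0.878
time_s: 26.1
eef_pos: [488.2, -271.5, 192.3]
ee_rot: [0.524, -0.524, 0.475, -0.475]
force: [0.2, 0.3, -0.3]
grip_width: 0.877
```

View pics/s9c.png

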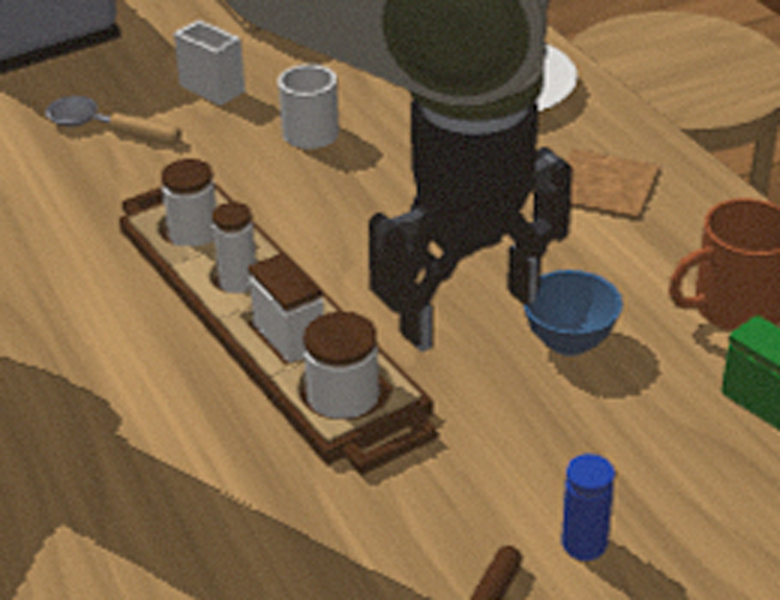

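View pics/t9c.png

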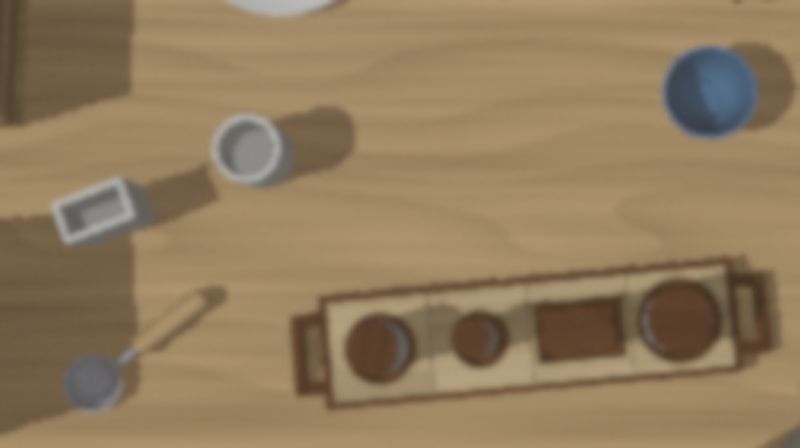

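View pics/wrist9.png

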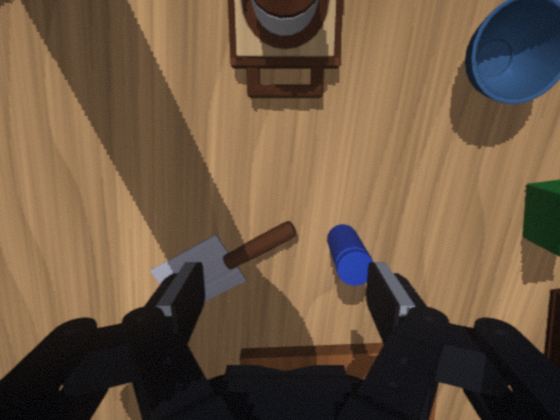

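The side view shows the four lidded containers upright in their frames: middle lid at crop (187,175), slim (232,215), oblong (286,282), wide (340,337). Both open containers stand where they were. I'll check the lid positions numerically, then hand in.

```bash
python3 - <<'E'
from loc import *
for n in('side',):
    c=cap(n);m=blobs(c)
    for k,X in [('mid',(445.5,160,76)),('slim',(454,74,82)),('obl',(462.5,-13.5,70)),('wide',(471,-100.5,70))]:
        u=proj(c,X);q=at(m,u)
        print(k,np.round(u,1),None if q is None else np.round(cv2.minAreaRect(q.astype(np.float32)),1) if 0 else (q.min(0)+q.max(0))/2)
a=cv2.imread('pics/top0.png')[150:240,100:210].astype(int);b=cv2.imread('pics/top9.png')[150:240,100:210].astype(int)
print('open pots diff',abs(a-b).mean(),abs(a-b).max(), 'F',sense()['force'])
E
```

```text
mid [201.7 176. ] [201.875 178.125]
slim [217.  189.8] [216.75  191.375]
obl [234.5 211.1] [234.25  212.875]
wide [253.2 230.2] [252.875 232.   ]
open pots diff 0.318013468013468 2 F [-0.2717019   0.13124955 -0.0092651 ]
```

```bash
python3 -c "
from rig import ctrl
print(ctrl.finish_job())"
```

```text
the job is handed in; nothing more can be done
None
```

I placed the slim, middle and wide pots and then the oblong box in their matching frames, turning the box about 22° to line up with its opening. The job was handed in at about 26 s.

- **Placement:** The last side view shows all four upright. Their lids are within about 2 px of where they should be if standing on the caddy floor, and that small offset is the same for all four.
- **Open containers:** The image area around the two open containers was unchanged from the start, so they have not moved.
- **Look-alikes:** I did not touch the blue or the green one. The last pictures show the blue one still standing and the green one still in view, but I only compared them by eye.
- **Forces:** The wrist force read only a few newtons (about 6 N at most) wherever I read it. The gripper was empty and clear of everything when I handed in.
- **Disagreements:** The top and wrist cameras disagreed by 2–3 mm in y; I went with the wrist camera. My first move command was refused as invalid and moved nothing.

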